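Flip the reversible tube rack onto the column stand

TASK

Turn the reversible tube rack over, so that it lies on the blue base of the column stand with its white small-hole side up, ready to collect fractions in small tubes. Do it with the fingertips only and never pinch or lift the rack: push it across the bench against the front edge of the base, tip it up against that edge until it flips over onto the base, and if any part of it still overhangs the front of the base, push it further in. Leave the flask, bottle and other loose things where they are.

Things in the scene. Friction and masses are not known exactly. Their poses are not given: they have to be found in the camera images.
- stand: Column stand, fixed: blue base plate with vertical edges, x = 0 to 240, y = -180 to 180, z = 0 to 10 mm in its frame. Origin: middle of its front edge, at bench level; x points into the base, away from the robot, y left along the front edge, z up. A steel rod 12 mm thick, 600 mm tall, at x = 215, y = 163 mm carries clamps, a ring and a glass column that hang outside the base, y = 190 to 320 mm.
- rack: Empty reversible tube rack: loose flat plastic block 88 (x) x 120 (y) x 25 mm (z), plain sides, 100 g; half orange with 24 large, half white with 24 small holes. Origin: its centre; z out of the orange face. Starts flat on the bench before the base, orange up, +x side towards the base, within 20 deg of square. Pressed forward and up with about 5 N, its far side pivots on the top of the base edge.
- corner0 (a point): Corner of the rack, at half its thickness: rack x = +44, y = +60 mm
- corner1 (a point): Corner of the rack, at half its thickness: rack x = +44, y = -60 mm
- corner2 (a point): Corner of the rack, at half its thickness: rack x = -44, y = -60 mm
- corner3 (a point): Corner of the rack, at half its thickness: rack x = -44, y = +60 mm
- flask: Clear conical flask with a white ring, foot 74 mm wide, 112 mm tall, standing on the rear part of the blue base to one side; leave it alone. Origin: centre of its foot.
- dropper: Amber dropper bottle with a black rubber teat, 36 mm wide, 100 mm tall, standing on the rear part of the base on the other side; leave it alone. Origin: centre of its foot.
- vial: Glass vial with a red cap, 28 mm wide, 50 mm tall, on the bench to the right of the rack; leave it alone. Origin: centre of its foot.
- slidebox: Green slide box, 34 x 84 x 30 mm tall, on the bench to the left of the rack; leave it alone. Origin: centre of its underside.
- scales: Black pocket scales with a steel pan, 125 x 75 x 21 mm tall, on the bench at the left; leave them alone. Origin: centre of the underside.
- stopper: Black rubber stopper, 31 mm wide, 26 mm tall, on the bench at the right; leave it alone. Origin: centre of its underside.
- spatula: Steel laboratory spatula, 185 mm long, 16 mm wide, 4 mm thick, lying flat on the bench at the right near the robot; leave it alone. Origin: centre of its underside.
Things that resemble listed ones, but are neither listed nor needed, are in the scene too. What is meant by the rack is not green, pink or purple, and is the larger of those in its own colour.

How it is judged:
On the way:
1. the rack is tipped up steeply at the front edge of the base, its far side resting against that edge (angle between rack's own z axis and vertical between 0.9 and 2.2 rad and x of rack in the frame of stand between -0.06 and 0.05 m and height (world z) of rack below 0.07 m), for 0.06 s.
At the end, for the whole second after the job is handed in: The rack lies flat and at rest on the blue base with its white face up (within 5 degrees), and all four corners lie within the base's outline (to 2 mm) (angle between rack's own z axis and vertical above 3.05 rad and height (world z) of rack between 0.0185 and 0.0265 m and linear speed of rack below 0.01 m/s and angular speed of rack below 0.05 rad/s and x of corner0 in the frame of stand between -0.002 and 0.242 m and y of corner0 in the frame of stand between -0.182 and 0.182 m and x of corner1 in the frame of stand between -0.002 and 0.242 m and y of corner1 in the frame of stand between -0.182 and 0.182 m and x of corner2 in the frame of stand between -0.002 and 0.242 m and y of corner2 in the frame of stand between -0.182 and 0.182 m and x of corner3 in the frame of stand between -0.002 and 0.242 m and y of corner3 in the frame of stand between -0.182 and 0.182 m); the robot touches nothing.
It fails at once if the rack is lifted or carried: all four of its corners are more than 45 mm above the bench at once, or its centre is more than 75 mm up (height (world z) of each of corner0, corner1, corner2, corner3 above 0.045 m or height (world z) of rack above 0.075 m).
It fails at once if the rack is turned over somewhere else than over the front edge of the stand base (angle between rack's own z axis and vertical between 1 and 2.2 rad and (x of rack in the frame of stand below -0.07 m or x of rack in the frame of stand above 0.15 m)).
It fails at once if a bystander is shifted by more than 20 mm (distance of any of flask, dropper, vial, slidebox, scales, stopper, spatula from where it was at the start of the episode above 0.02 m).
It fails at once if an upright bystander is tipped (angle between any of flask, dropper, vial, slidebox, scales, stopper's own z axis and vertical above 0.35 rad).
It also fails if it takes over 64 s, if anything falls off the work surface, if the arm or the gripper's body presses on something with over 40 N, if the wrist force passes 120 N, or if a joint passes its speed limit or range.

ROBOT

A 7-joint arm with a two-finger parallel gripper is mounted at the origin on the work surface. World frame = base frame: x ahead of the robot, y to its left, z up, the work surface at z = 0. Lengths are in m, angles in rad, forces in N, time in s.
With the tool pointing down it reaches from about 0.4 to 0.85 m from the base axis. Payload 10.4 kg.
Tool frame: the origin (TCP) lies on the centre line of the jaws, within the pads' length; the fingertips stand 17 mm ahead of it and the grasp point (between the pads) lies 2 mm behind it; z points along the fingers, y is the line along which they close (so a half turn about z gives the same grasp; the last joint's range is limited). The gripper opens to 85 mm and grips with 20 to 120 N. Pads are 22 mm wide; open, the fingers measure 114 mm over their backs; the gripper's body (76 mm by 85 mm) begins 54 mm behind the grasp point. The pads swing forward as they close: fully open they stand 13 mm farther back than shut.
Start: joints at [1.134, 0.332, -0.065, 1.46, 0.022, 1.35, -0.088], TCP at [0.251, -0.572, 0.248] pointing down, gripper open.
Joint ranges: [-2.6, 2.6], [-0.5, 2.12], [-1.47, 1.34], [0.16, 2.42], [-1.27, 4.41], [0.06, 2.06], [-2.6, 2.6]. Speed limits (rad/s): [2.22, 2.22, 2.79, 2.79, 3.14, 3.14, 3.14].

INTERFACE

Orientations are given as a unit quaternion [x, y, z, w].
In Python, from workcell import sensors, imaging, order, spotter gives the robot as it stands. The module is installed in compiled form; this text tells all that it offers.
- The arm moves only by the shell command python3 -m inch 'ROWS' [FORCE]. ROWS is JSON, a list that holds one entry, the list of rows, each a list of 7 numbers: the shift along the tool's x, y, z in m, then the turn, a rotation vector about the tool's x, y, z in rad, then the closure, from -1 (fully open) to 1 (shut). In form: [[[x, y, z, ax, ay, az, hand], ...]]. A call has 1 to 10 rows; each row is the pose to reach, as a shift and turn from the pose commanded when the call began, along the tool's axes at that moment; what a row does not reach only later rows make up. A row lasts 1/10 s, in which the tool goes at most 50 mm and 8.59 degrees, less where a joint would pass 70% of its speed; a pose out of reach is approached as far as the arm can. A call with a gripper value outside its range is refused whole. The fingers move at their own pace and stop on an object; FORCE is the grip in N (left out, the last holds). Time passes only in rows, so rows that repeat a pose let the fingers close. It gives the time, the measured TCP pose, the force, the opening and the grip force at its end, in the units of the state.
- sensors.get_obs(): the state, without advancing time (a new reading comes with each control period).
- imaging.camera(name): name is "scene" or "top" or "wrist"; returns the picture (480x640x3 uint8, blue, green, red); there is no depth.
- imaging.calibration(name): a dict with "mtx" (3x3 intrinsics, pixels), "R" (3x3) and "t" (3): a world point X has camera coordinates R X + t; the wrist camera has in their place "tool_from_camera" (4x4, takes a point from camera to tool coordinates, whose origin is the TCP and whose axes are the flange's). Camera axes: x right, y down, z forward; pixel columns grow to the right and rows downward; lengths in m; the calibration is good to about 2 mm. A picture is of the moment at which its call begins: read the wrist's pose just before it. calibration takes no time and is no camera call.
- order.hand_in(): hands the job in; it is judged then, once.
Trained networks look in the newest picture that a camera, given by its name, has taken for a name from the list of things; names that differ only in an ending like _2 or _b are one class to them, and where a whole thing is asked for, a point or a joint stands for the part that bears it (a point fixed in the world has none). Each returns a list of dicts, best first, with "conf" (0 to 1); they miss things now and then, are a little off and sometimes report something else, mostly with a low value. They report only what shows in the picture. A call takes as long as a camera call. They do not tell look-alikes from the thing itself.
- spotter.look_for(label, camera): "pixel" ([column, row] in pixels, amid what is visible of it).
The state is a dict: "clock": time; "joint_pos": joint angles; "joint_velocities": joint speeds; "tau": joint torques, N m; "position": TCP position; "ee_rot": TCP orientation; "ft_force": force on the tool from outside, world axes, zero at the start; "torque": the same for the moment, N m; "grip_width": opening from 0.0 (shut) to 1.0 (fully open); "grasp_force": force on a finger pad.
Only numpy, scipy, OpenCV 4.12 (cv2) and the standard library are available. Lean on these libraries where they do the work, as an engineer would, in place of code of your own. Each camera call takes 0.05 s, during which the arm holds its last target. There are 200 camera calls.

## Working session

There is one attempt and no reset: what is moved stays moved. The work goes in short steps, Python scripts to look and compute and a shell command to move; the robot and the scene stay as the last step left them, time stands still between calls to the robot, and variables do not carry over. Pictures are saved under pics/ and viewed, at most 10 in all, crops included, and the job is handed in when it is done.

```bash
mkdir -p pics; cat > h.py <<'E'
import numpy as np, cv2
from workcell import sensors, imaging, order, spotter
from scipy.spatial.transform import Rotation as R
def ray(name,px,z):
    c=imaging.calibration(name); M=np.array(c["mtx"]);
    if name=="wrist":
        o=sensors.get_obs(); T=np.eye(4);T[:3,:3]=R.from_quat(o["ee_rot"]).as_matrix();T[:3,3]=o["position"]
        T=T@np.array(c["tool_from_camera"]);Rw=T[:3,:3];C=T[:3,3]
    else:
        Rw=np.array(c["R"]).T;C=-Rw@np.array(c["t"])
    d=Rw@np.linalg.inv(M)@np.array([px[0],px[1],1.0])
    return C+d*(z-C[2])/d[2]
E
python3 - <<'E'
from h import *
o=sensors.get_obs();print(o)
for n in("top","scene"):
    cv2.imwrite(f"pics/{n}0.png",imaging.camera(n)); 
for l in["rack","stand","corner0","flask","dropper","vial","slidebox","scales","stopper","spatula"]:
    for n in ("top","scene"):
        for d in spotter.look_for(l,n)[:4]: print(l,n,d["pixel"],round(d["conf"],2),ray(n,d["pixel"],0.02).round(3))
E
```

```text
{'clock': 0.0, 'joint_pos': array([ 1.134382  ,  0.33288195, -0.06469439,  1.46096146,  0.02158478,
        1.34989453, -0.08847214]), 'joint_velocities': array([-9.46713330e-04,  6.13760608e-04,  6.56359853e-05,  7.37820769e-04,
       -9.73368712e-04, -6.09206132e-04,  1.05183852e-03]), 'tau': array([-3.69360678e-04, -6.25437212e+01,  4.90596215e-02, -3.91620004e+01,
        1.61235826e-02,  9.74553754e-03,  4.51306107e-05]), 'position': array([ 0.25116799, -0.57191854,  0.24749999]), 'ee_rot': array([ 9.78666539e-01,  2.05453837e-01, -1.75668789e-04, -7.03645565e-04]), 'ft_force': array([-0.14119835,  0.01941532,  0.49463344]), 'torque': array([-0.01156474, -0.01656466,  0.00385607]), 'grasp_force': 0.0, 'grip_width': 0.9985549181231583}
rack top [373.4, 258.3] 0.85 [ 0.492 -0.094  0.02 ]
rack top [205.5, 245.7] 0.78 [0.517 0.28  0.02 ]
rack top [167.0, 170.1] 0.68 [0.69  0.376 0.02 ]
rack top [254.2, 332.6] 0.62 [0.328 0.166 0.02 ]
rack scene [441.4, 204.4] 0.96 [0.675 0.37  0.02 ]
rack scene [272.0, 275.5] 0.95 [ 0.493 -0.114  0.02 ]
rack scene [194.3, 259.3] 0.76 [ 0.312 -0.169
[... 1042 characters left out ...]
 321.6] 0.88 [ 0.531 -0.262  0.02 ]
slidebox top [280.6, 267.9] 0.85 [0.469 0.112 0.02 ]
slidebox scene [322.1, 226.1] 0.89 [0.475 0.107 0.02 ]
scales scene [341.7, 169.6] 0.83 [0.357 0.383 0.02 ]
scales scene [275.6, 273.8] 0.66 [ 0.495 -0.105  0.02 ]
scales scene [241.8, 321.8] 0.65 [ 0.533 -0.261  0.02 ]
scales scene [150.0, 300.7] 0.15 [ 0.337 -0.321  0.02 ]
stopper top [504.1, 282.2] 0.44 [ 0.441 -0.384  0.02 ]
stopper scene [161.2, 343.4] 0.58 [ 0.447 -0.391  0.02 ]
spatula top [459.6, 321.8] 0.85 [ 0.354 -0.281  0.02 ]
spatula top [371.3, 256.4] 0.27 [ 0.496 -0.089  0.02 ]
spatula scene [164.3, 302.4] 0.79 [ 0.365 -0.308  0.02 ]
spatula scene [239.4, 321.3] 0.54 [ 0.528 -0.262  0.02 ]
```

View pics/top0.png

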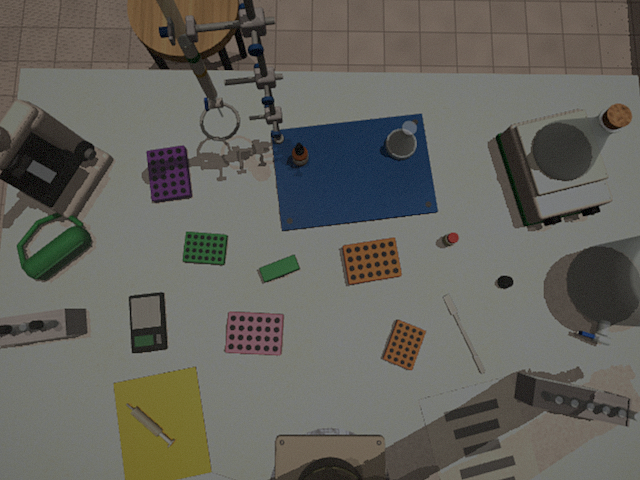

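```bash
python3 - <<'E'
import cv2
i=cv2.imread("pics/top0.png"); cv2.imwrite("pics/crop0.png",cv2.resize(i[120:320,240:480],None,fx=3,fy=3,interpolation=cv2.INTER_CUBIC)[:600])
E
```

```text
(no output)
```

View pics/crop0.png

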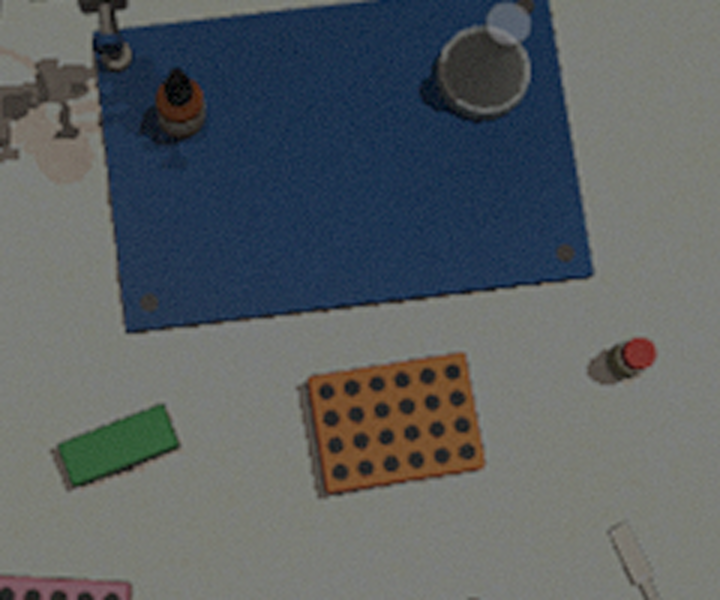

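The candidates in the rack's own colour are the large orange one at (372,260) and a small orange one at (404,344). The others are pink, green and purple. The one at (372,260) is the rack: it is the larger orange one and lies square before the blue base. The crop confirms it.

```bash
cat >> h.py <<'E'
def stand():
    a=ray("top",(282.7,230.3),.01);b=ray("top",(437.3,211.7),.01)
    y=(a-b)/np.linalg.norm(a-b); x=np.array([y[1],-y[0],0]); return (a+b)/2,x,y,np.linalg.norm(a-b)
def ins(p):
    o,x,y,_=stand(); return np.array([(p-o)@x,(p-o)@y,p[2]]).round(4)
def ots(xs,ys,z):
    o,x,y,_=stand(); p=o+xs*x+ys*y; p[2]=z; return p
E
python3 - <<'E'
from h import *
o,x,y,L=stand();print(o,x,L,"yaw",np.arctan2(x[1],x[0]))
c=[ray("top",(240+u/3,120+v/3),.025) for u,v in((310,377),(465,353),(483,467),(325,493))]
print([ins(p) for p in c],[np.linalg.norm(c[i]-c[i-1]).round(4) for i in range(4)], "ctr",ins(sum(c)/4))
e=c[0]-c[1];print("rack yaw",np.arctan2(-e[0],e[1]))
for n,px in(("flask",(401,147)),("dropper",(300,160)),("slidebox",(280,268)),("vial",(448,241))):print(n,ins(ray("top",px,.02)))
ob=sensors.get_obs();t=R.from_quat(ob["ee_rot"])
# target: behind rack
cy=ins(sum(c)/4)[1]
for xs in(-.20,):
  g=ots(ins(sum(c)/4)[0]-.11,cy,.10);print("goal",g,"tool shift",t.inv().apply(g-ob["position"]))
xa=t.apply([1,0,0]);print("tool yaw",np.arctan2(xa[1],xa[0]))
E
```

```text
[ 0.57780232 -0.06648436  0.01      ] [0.99151139 0.13001984 0.        ] 0.3556783717220703 yaw 0.13038899218843958
[array([-0.0533,  0.0471,  0.025 ]), array([-0.0495, -0.0699,  0.025 ]), array([-0.1349, -0.0706,  0.025 ]), array([-0.1395,  0.0473,  0.025 ])] [np.float64(0.0862), np.float64(0.1171), np.float64(0.0854), np.float64(0.118)] ctr [-0.0943 -0.0116  0.025 ]
rack yaw 0.16293174217057463
flask [ 0.1593 -0.1159  0.02  ]
dropper [0.1562 0.1198 0.02  ]
slidebox [-0.085   0.1926  0.02  ]
vial [-0.0708 -0.1881  0.02  ]
goal [ 0.37674477 -0.10454894  0.1       ] tool shift [ 0.30286428 -0.37783718  0.14831278]
tool yaw 0.41377366660295944
```

```bash
python3 -m inch '[[[0.03,-0.035,0,0,0,0.03,0],[0.06,-0.07,0,0,0,0.06,0],[0.1,-0.11,0,0,0,0.09,0],[0.13,-0.145,0,0,0,0.12,0],[0.165,-0.18,0,0,0,0.15,0],[0.2,-0.215,0.02,0,0,0.18,0],[0.23,-0.25,0.04,0,0,0.21,0],[0.265,-0.29,0.06,0,0,0.24,0],[0.3,-0.325,0.08,0,0,0.26,0],[0.333,-0.369,0.1,0,0,0.283,0]]]' 40
python3 - <<'E'
from h import *
o=sensors.get_obs();t=R.from_quat(o["ee_rot"]);print(ins(o["position"]),t.apply([1,0,0]),t.apply([0,0,1]),o["grip_width"],o["ft_force"],o["joint_pos"].round(2))
E
```

```text
clock: 2.1
position: [0.4026, -0.1208, 0.1564]
ee_rot: [0.998, 0.065, 0.001, 0.0]
ft_force: [0.8, 0.4, -0.3]
grip_width: 0.498
grasp_force: 0.0
[-0.1808 -0.0311  0.1564] [0.99160047 0.12933374 0.00113882] [ 1.24468355e-03 -7.37740539e-04 -9.99998953e-01] 0.49790865119370253 [ 0.82344791  0.42976349 -0.25302919] [ 0.68 -0.02 -0.49  2.06 -0.01  1.09 -1.24]
```

```bash
python3 -m inch '[[[0,0,0,0,0,0,0],[0,0,0,0,0,0,0],[0,0,0.04,0,0,0,0],[0,0,0.07,0,0,0,0],[0,0,0.09,0,0,0,0],[0,0,0.09,0,0,0,0],[0,0,0.09,0,0,0,0]]]'
python3 - <<'E'
from h import *
o=sensors.get_obs();print(ins(o["position"]),o["ft_force"])
im=imaging.camera("scene");cv2.imwrite("pics/s1.png",cv2.resize(im[180:380,150:430],None,fx=2.8,fy=2.8))
E
```

```text
clock: 2.8
position: [0.4023, -0.1234, 0.0675]
ee_rot: [0.998, 0.065, 0.0, 0.0]
ft_force: [1.5, -0.0, -0.2]
grip_width: 0.497
grasp_force: 0.0
[-0.1814 -0.0336  0.0675] [ 1.49883955 -0.01432271 -0.23311932]
```

View pics/s1.png

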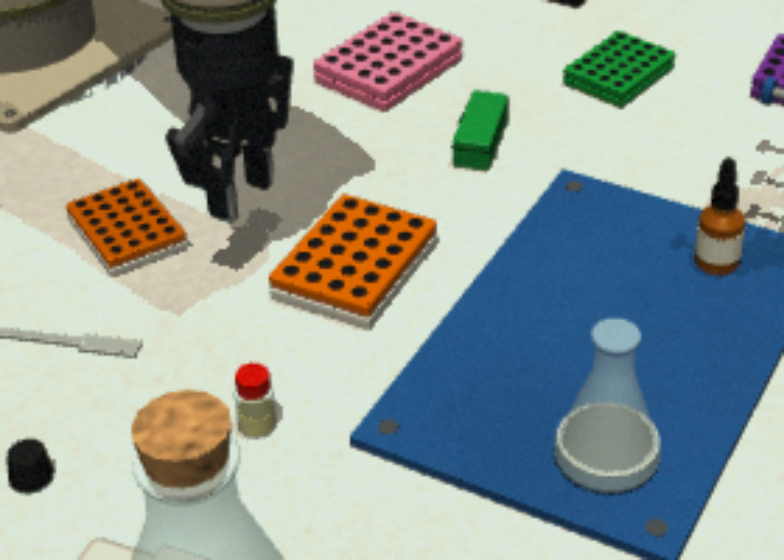

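The gripper stands over the bench just behind the rack (crop (240,200)). The small orange look-alike is clear to its right. Next I centre it, lower it and push.

```bash
python3 -m inch '[[[0,-0.022,0,0,0,0,0],[0,-0.022,0.02,0,0,0,0],[0,-0.022,0.04,0,0,0,0],[0,-0.022,0.04,0,0,0,0],[0.01,-0.022,0.04,0,0,0,0],[0.02,-0.022,0.04,0,0,0,0],[0.03,-0.022,0.04,0,0,0,0],[0.04,-0.022,0.04,0,0,0,0],[0.05,-0.022,0.04,0,0,0,0],[0.05,-0.022,0.04,0,0,0,0]]]'
python3 - <<'E'
from h import *
o=sensors.get_obs();print(ins(o["position"]),o["ft_force"])
E
python3 -m inch '[[[0.01,0,0,0,0,0,0],[0.015,0,0,0,0,0,0],[0.02,0,0,0,0,0,0],[0.02,0,0,0,0,0,0]]]'
python3 - <<'E'
from h import *
o=sensors.get_obs();print(ins(o["position"]),o["ft_force"])
E
```

```text
clock: 3.85
position: [0.4504, -0.0937, 0.0269]
ee_rot: [0.998, 0.066, 0.001, -0.0]
ft_force: [0.3, 0.4, 0.2]
grip_width: 0.496
grasp_force: 0.0
[-0.1298 -0.0104  0.0269] [0.25216522 0.43085158 0.23128067]
clock: 4.25
position: [0.4693, -0.0913, 0.0268]
ee_rot: [0.998, 0.065, 0.0, -0.0]
ft_force: [-0.2, -0.8, 0.2]
grip_width: 0.501
grasp_force: 0.0
[-0.1108 -0.0105  0.0268] [-0.20639738 -0.80398072  0.1623873 ]
```

```bash
python3 -m inch '[[[0.005,0,0,0,0,0,0],[0.01,0,0,0,0,0,0],[0.01,0,0,0,0,0,0]]]'
python3 - <<'E'
from h import *
o=sensors.get_obs();print(ins(o["position"]),o["ft_force"])
im=imaging.camera("scene");cv2.imwrite("pics/s2.png",cv2.resize(im[200:340,200:380],None,fx=4,fy=4))
E
```

```text
clock: 4.55
position: [0.4793, -0.09, 0.0269]
ee_rot: [0.998, 0.065, 0.0, -0.0]
ft_force: [-0.3, -0.4, -0.6]
grip_width: 0.499
grasp_force: 0.0
[-0.1007 -0.0105  0.0269] [-0.3007552  -0.37460837 -0.63702235]
```

View pics/s2.png

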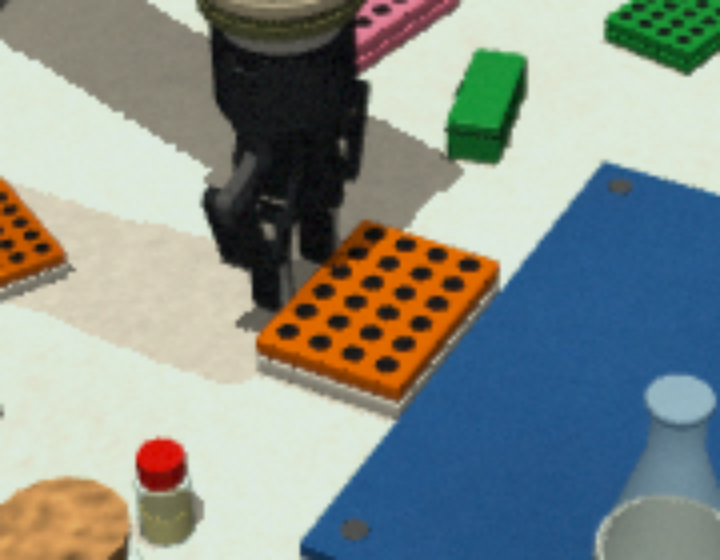

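The rack is square to the base edge and nearly touching it. Both fingertips are behind its near side, at about half height. I'll creep on until the force rises.

```bash
python3 -m inch '[[[0.002,0,0,0,0,0,0],[0.004,0,0,0,0,0,0],[0.004,0,0,0,0,0,0]]]' | grep -E "posi|ft_"
python3 -m inch '[[[0.002,0,0,0,0,0,0],[0.004,0,0,0,0,0,0],[0.004,0,0,0,0,0,0]]]'| grep -E "posi|ft_"
```

```text
position: [0.4823, -0.0897, 0.0266]
ft_force: [-1.5, 0.4, 0.3]
position: [0.4826, -0.0898, 0.0257]
ft_force: [-18.1, -1.2, 10.4]
```

```bash
python3 -m inch '[[[-0.0018,0,-0.0015,0,0,0,0],[-0.0017,0,-0.004,0,0,0,0],[-0.0015,0,-0.0075,0,0,0,0],[-0.001,0,-0.011,0,0,0,0],[-0.0003,0,-0.0148,0,0,0,0],[-0.0003,0,-0.0148,0,0,0,0]]]' | grep -E "posi|ft_"
python3 - <<'E'
from h import *
o=sensors.get_obs();print(ins(o["position"]),o["ft_force"])
im=imaging.camera("scene");cv2.imwrite("pics/s3.png",cv2.resize(im[200:340,200:380],None,fx=4,fy=4))
E
```

```text
position: [0.4848, -0.0895, 0.0413]
ft_force: [-6.8, -1.0, -0.2]
[-0.0952 -0.0108  0.0413] [-6.77380579 -1.01979526 -0.18024319]
```

View pics/s3.png

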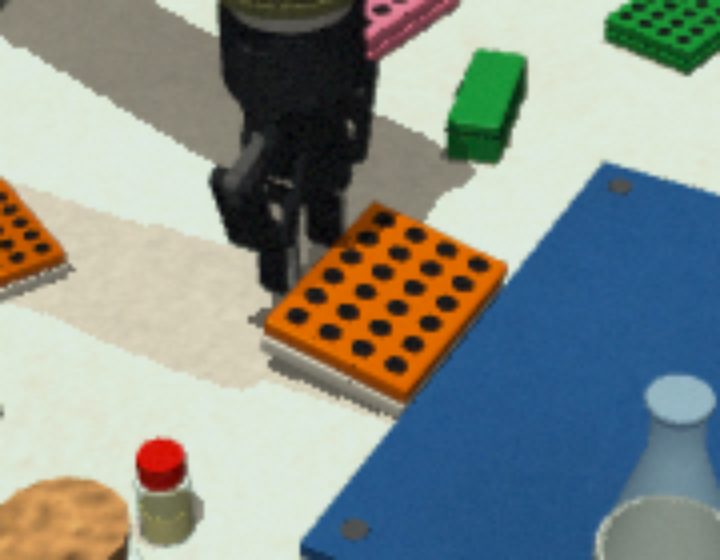

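It works: the near side lifts with about 7 N of press while the far side holds at the edge. I'll continue the arc.

```bash
python3 -m inch '[[[0.0008,0,-0.0037,0,0,0,0],[0.0017,0,-0.0073,0,0,0,0],[0.0029,0,-0.0108,0,0,0,0],[0.0041,0,-0.0143,0,0,0,0],[0.0056,0,-0.0177,0,0,0,0],[0.0072,0,-0.0211,0,0,0,0],[0.009,0,-0.0244,0,0,0,0],[0.0108,0,-0.0276,0,0,0,0],[0.0108,0,-0.0276,0,0,0,0]]]' | grep -E "posi|ft_"
```

```text
position: [0.4966, -0.088, 0.0696]
ft_force: [-6.0, -0.4, 4.3]
```

```bash
python3 -m inch '[[[0.002,0,-0.0032,0,0,0,0],[0.0042,0,-0.0063,0,0,0,0],[0.0064,0,-0.0093,0,0,0,0],[0.0088,0,-0.0121,0,0,0,0],[0.0113,0,-0.0148,0,0,0,0],[0.014,0,-0.0174,0,0,0,0],[0.0167,0,-0.02,0,0,0,0],[0.0196,0,-0.0224,0,0,0,0],[0.0196,0,-0.0224,0,0,0,0]]]' | grep -E "posi|ft_"
```

```text
position: [0.5171, -0.0853, 0.0926]
ft_force: [-5.1, -1.2, 6.6]
```

```bash
python3 -m inch '[[[0.003,0,-0.0023,0,0,0,0],[0.006,0,-0.0044,0,0,0,0],[0.0092,0,-0.0064,0,0,0,0],[0.0124,0,-0.0082,0,0,0,0],[0.0157,0,-0.01,0,0,0,0],[0.0191,0,-0.0115,0,0,0,0],[0.0226,0,-0.0129,0,0,0,0],[0.0261,0,-0.0142,0,0,0,0],[0.0261,0,-0.0142,0,0,0,0]]]' | grep -E "posi|ft_"
python3 - <<'E'
from h import *
im=imaging.camera("scene");cv2.imwrite("pics/s4.png",cv2.resize(im[180:340,220:400],None,fx=3.7,fy=3.7))
E
```

```text
position: [0.5442, -0.0818, 0.1077]
ft_force: [-4.4, -0.1, 11.6]
```

View pics/s4.png

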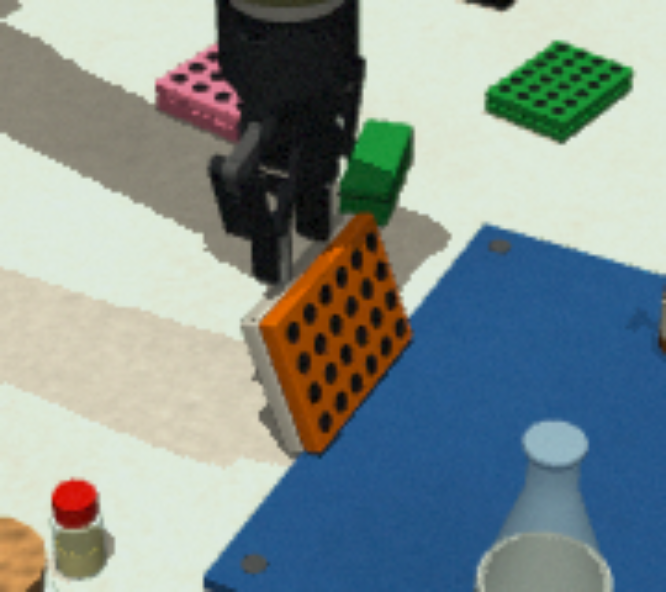

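```bash
python3 -m inch '[[[0.0036,0,-0.0018,0,0,0,0],[0.0071,0,-0.0031,0,0,0,0],[0.0107,0,-0.004,0,0,0,0],[0.0144,0,-0.0046,0,0,0,0],[0.018,0,-0.0051,0,0,0,0],[0.022,0,-0.0054,0,0,0,0],[0.0255,0,-0.0056,0,0,0,0],[0.0293,0,-0.0057,0,0,0,0],[0.0293,0,-0.0057,0,0,0,0]]]' | grep -E "posi|ft_"
```

```text
position: [0.5733, -0.078, 0.1134]
ft_force: [-3.4, -1.3, 14.0]
```

```bash
python3 -m inch '[[[0.004,0,-0.0015,0,0,0,0],[0.008,0,-0.0027,0,0,0,0],[0.012,0,-0.0037,0,0,0,0],[0.016,0,-0.0043,0,0,0,0],[0.02,0,-0.0045,0,0,0,0],[0.02,0,-0.0045,0,0,0,0]]]' | grep -E "posi|ft_"
python3 - <<'E'
from h import *
im=imaging.camera("scene");cv2.imwrite("pics/s5.png",cv2.resize(im[180:340,220:400],None,fx=3.7,fy=3.7))
E
```

```text
position: [0.592, -0.0754, 0.1162]
ft_force: [-0.8, -2.2, 6.4]
```

View pics/s5.png

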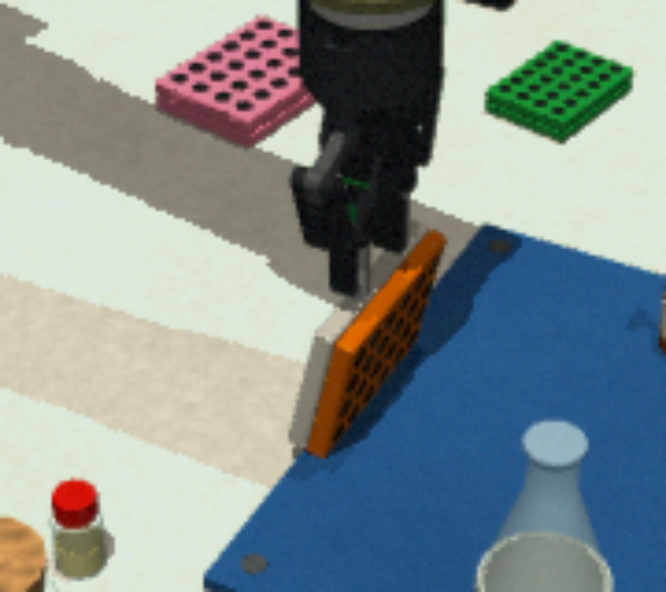

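The rack is about 10° past vertical and leaning over the base. I'll keep dragging until it topples.

```bash
python3 -m inch '[[[0.005,0,-0.0005,0,0,0,0],[0.01,0,-0.0005,0,0,0,0],[0.015,0,0,0,0,0,0],[0.02,0,0,0,0,0,0],[0.026,0,0.001,0,0,0,0],[0.032,0,0.002,0,0,0,0],[0.038,0,0.003,0,0,0,0],[0.038,0,0.003,0,0,0,0]]]' | grep -E "posi|ft_"
python3 - <<'E'
from h import *
im=imaging.camera("scene");cv2.imwrite("pics/s6.png",cv2.resize(im[180:360,220:440],None,fx=3.3,fy=3.3))
E
```

```text
position: [0.6292, -0.07, 0.1125]
ft_force: [0.6, 0.1, -0.1]
```

View pics/s6.png

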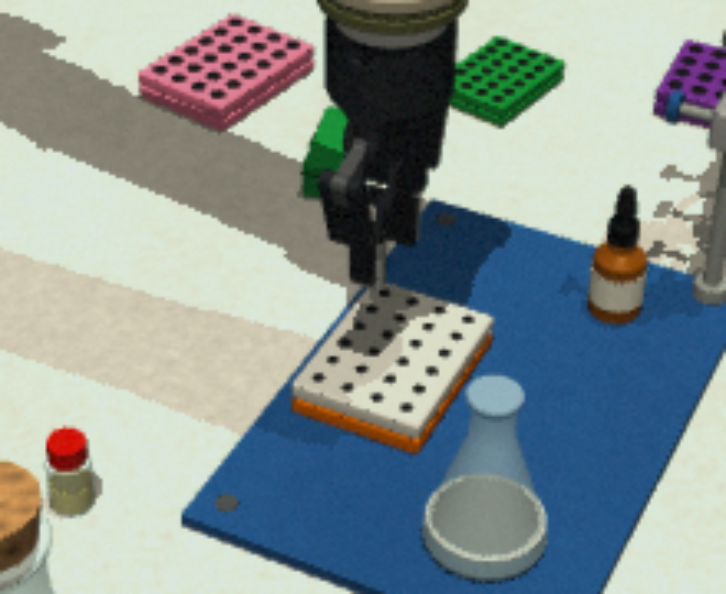

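The rack has flipped onto the base, white side up. Its near edge is close to the base's front edge, so I'll raise and retract the arm, then measure from the top camera.

```bash
python3 -m inch '[[[-0.02,0,-0.02,0,0,0,0],[-0.05,0,-0.03,0,0,0,0],[-0.09,0,-0.03,0,0,0,0],[-0.13,0,-0.03,0,0,0,0],[-0.16,0,-0.03,0,0,0,0],[-0.19,0,-0.03,0,0,0,0],[-0.19,0,-0.03,0,0,0,0],[-0.19,0,-0.03,0,0,0,0]]]' | grep -E "clock|posi|ft_"
python3 - <<'E'
from h import *
im=imaging.camera("top");cv2.imwrite("pics/t7.png",cv2.resize(im[130:270,290:440],None,fx=4,fy=4,interpolation=cv2.INTER_CUBIC))
E
```

```text
clock: 11.8
position: [0.4403, -0.0956, 0.1434]
ft_force: [0.5, 0.6, 0.2]
```

View pics/t7.png

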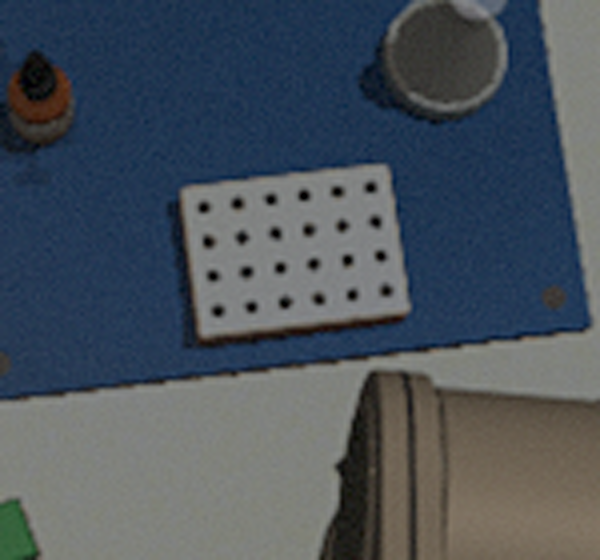

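The rack lies wholly inside the blue outline: its near side, rows 316 to 340 in the crop, is about 15 mm in from the front edge. The flask and dropper are untouched and the arm is clear, so I'm handing in.

```bash
python3 -c "
from workcell import order; print(order.hand_in())"
```

```text
the job is handed in; nothing more can be done
None
```

The rack was flipped over the front edge of the base and lies flat on it, white side up and wholly inside the outline. The bystanders look undisturbed in the pictures, and the job was handed in at about 12 s, with no verdict returned.

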